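Shut the topping bin and snap its locking cap home

TASK

The topping bin has been loaded: swing its lid down fully shut, so that the stud on the front bracket comes up through the hole in the lid's tongue. Then fetch the black snap cap from the worktop, press it straight down onto the stud until it clicks, and keep pressing after the click until it is fully seated on the stud's collar. Finish while still holding the cap pressed firmly down; do not let go, and leave the other things on the worktop standing where they are.

Things in the scene. Friction and masses are not known exactly. Their poses are not given: they have to be found in the camera images.
- bin: Open-topped stainless steel bin, 130 x 180 mm in plan, 90 mm high, fixed to the worktop, two clear topping tubs inside below the rim. Origin: centre of its underside. x points from the front (stud side, towards the robot) to the hinge side, y along its width, z up. A bracket 50 mm wide sticks out 46 mm from the middle of the front wall, 79 to 87 mm up, and carries the stud.
- bin_lid (a joint): Hinge of the lid, rad: 0 = shut, level on the rim; grows as the front edge swings up (starts at 0.5 to 1.0). A stiff hinge: the lid stays where it is left; pushing its top face near the front edge with about 3 to 6 N moves it. The lid is a steel plate 5 mm thick and 182 mm wide; shut, its top face is 95 mm above the worktop.
- lid_hinge (a point): Middle of the lid's hinge axis, in the bin's frame at (65, 0, 92.5) mm, at the lid's mid thickness; the axis runs along the bin's y. The lid plate reaches 134 mm from the axis; a tongue 50 mm wide goes on from the middle of its front edge to 183 mm, with a 29 mm hole centred 155 mm from the axis that comes down round the stud.
- lid_push (a point): A point on the lid's top face near its front edge beside the tongue, 122 mm from the hinge axis and 60 mm towards the bin's +y: a clear place to push it down. Moves with the lid.
- stud_seat (a point): Centre of the top of the stud's collar (23 mm across), in the bin's frame at (-90, 0, 96.5) mm, 1.5 mm above the shut lid's top face: the cap's underside rests here when fully seated. The fixed upright steel stud is 16 mm across and 21 mm high above this point, the last 5 mm tapered to 8 mm. Four spring-loaded balls bulge to 23 mm across, centred 9.5 mm above this point.
- cap: Loose black plastic snap cap standing upright on the worktop, 46 mm high, 50 to 85 g; body 38 mm across and 28 mm high with a flat shoulder on top, then a grip knob. Origin: centre of the underside, z up. The bore from below: a lip 3 mm high and 19 mm across, then a chamber 26 mm across up to 24 mm. It may have changed places with the shaker or the jigger.
- cap_knob (a point): Centre of the cap's ribbed grip knob, 37 mm above its underside; the knob is 24 mm across and 18 mm high: pinch here. Set on the stud, the cap stops on the balls with its underside about 14 mm above the seat; it resists with up to about 8 N (most at 11 mm), clicks over at about 7 mm, the resistance falls away and it is drawn down to 1 mm, then it bottoms on the collar.
- shaker: Bystander: small shaker, clear body with a domed metal top, 44 mm across, 90 mm high. Origin: centre of the underside.
- jigger: Bystander: metal measuring jigger, waisted in the middle, 46 mm across, 78 mm high. Origin: centre of the underside.
- cinnamon: Bystander: spice jar with a dark lid, 44 mm across, 105 mm high, left of the bin. Origin: centre of the underside.
- milk_jug: Bystander: small steel milk jug, 101 x 69 mm, 92 mm high, left of the bin. Origin: centre of the underside.
Not all that is in view belongs to the job. Of the things like the cap, leave any that is green or purple; of the rest the larger one is meant.

How it is judged:
By the outcome, as a careful person would: the job done as asked, in the order asked, and still so for the second after the job is handed in, while the arm keeps its last pose, push and grip.
It also fails if it takes over 58 s, if anything falls off the work surface, if the arm or the gripper's body presses on something with over 40 N, if the wrist force passes 120 N, or if a joint passes its speed limit or range.

ROBOT

A 7-joint arm with a two-finger parallel gripper is mounted at the origin on a cart in front of the work surface, level with it; the furniture and walls round the work are solid. World frame = base frame: x ahead of the robot, y to its left, z up, the work surface at z = 0. Lengths are in m, angles in rad, forces in N, time in s.
With the tool pointing down it reaches from about 0.4 to 0.875 m from the base axis. Payload 19.3 kg.
Tool frame: the origin (TCP) lies at the very end of the fingers, on their centre line; the grasp point (between the pads) lies 19 mm behind it; z points along the fingers, y is the line along which they close (so a half turn about z gives the same grasp; the last joint's range is limited). The gripper opens to 85 mm and grips with 20 to 120 N. Pads are 22 mm wide; open, the fingers measure 114 mm over their backs; the gripper's body (76 mm by 85 mm) begins 54 mm behind the grasp point. The pads swing forward as they close: fully open they stand 13 mm farther back than shut.
Start: joints at [-1.291, 0.521, -0.036, 1.599, 0.021, 1.021, -0.113], TCP at [0.214, 0.587, 0.231] pointing down, gripper open.
Joint ranges: [-2.91, 2.91], [-0.3, 2.13], [-1.5, 1.42], [0.17, 2.43], [-1.26, 4.41], [0.16, 1.93], [-2.52, 2.52]. Speed limits (rad/s): [1.89, 1.89, 2.39, 2.39, 3.01, 3.01, 3.01].

INTERFACE

Orientations are given as [roll, pitch, yaw] about the fixed x, y, z axes, in that order (R = Rz(yaw) Ry(pitch) Rx(roll)).
In Python, from workcell import bot gives the robot as it stands.
- The arm moves only by the tool servo_tool, never from a script. Its argument "plan" is a list of rows, each a list of 7 numbers: the finger opening in cm, from 0 to 8.54, then the shift along the tool's x, y, z in cm, then the turn, a rotation vector about the tool's x, y, z in degrees. In form: [[fingers, x, y, z, wx, wy, wz], ...]. A call has 1 to 10 rows; each row is the pose to reach, as a shift and turn from the pose commanded when the call began, along the tool's axes at that moment; what a row does not reach only later rows make up. A row lasts 1/10 s, in which the tool goes at most 50 mm and 8.59 degrees, less where a joint would pass 70% of its speed; a pose out of reach is approached as far as the arm can. A call with a gripper value outside its range is refused whole. The fingers move at their own pace and stop on an object; "force" is the grip in N (left out, the last holds). Time passes only in rows, so rows that repeat a pose let the fingers close. It gives the time, the measured TCP pose, the force, the opening and the grip force at its end, in the units of the state.
- bot.observe(): the state, without advancing time (a new reading comes with each control period).
- bot.grab_frame(name): name is "scene" or "top" or "wrist"; returns a dict with "frame" (400x640x3 uint8, blue, green, red), "mtx" (3x3 intrinsics, pixels), "R" (3x3) and "t" (3): a world point X has camera coordinates R X + t; the wrist camera has in their place "T_tool_cam" (4x4, takes a point from camera to tool coordinates, whose origin is the TCP and whose axes are the flange's). Camera axes: x right, y down, z forward; pixel columns grow to the right and rows downward; lengths in m; the calibration is good to about 2 mm. A picture is of the moment at which its call begins: read the wrist's pose just before it. There is no depth.
- bot.job_done(): hands the job in; it is judged then, once.
The state is a dict: "clock": time; "qpos": joint angles; "qd": joint speeds; "joint_efforts": joint torques, N m; "position": TCP position; "tool_rot": TCP orientation; "force": force on the tool from outside, world axes, zero at the start; "moment": the same for the moment, N m; "grip_width": finger opening in m; "finger_force": force on a finger pad.
Only numpy, scipy, OpenCV 4.12 (cv2) and the standard library are available. Lean on these libraries where they do the work, as an engineer would, in place of code of your own. Each camera call takes 0.05 s, during which the arm holds its last target. There are 200 camera calls.

## Working session

There is one attempt and no reset: what is moved stays moved. The work goes in short steps, Python scripts to look and compute and a tool call to move; the robot and the scene stay as the last step left them, time stands still between calls to the robot, and variables do not carry over. Pictures are saved under pics/ and viewed, at most 10 in all, crops included, and the job is handed in when it is done.

Besides the shell and the picture viewer there is one more tool, called as name(argument=value, ...), one argument or row to a line, values as JSON. servo_tool: Moves the arm, as the interface text tells. Its arguments: {"type":"object","properties":{"plan":{"type":"array","items":{"type":"array","items":{"type":"number"}}},"force":{"type":"number"}},"required":["plan"]}

```bash
mkdir -p pics
cat > h.py <<'E'
import numpy as np, cv2
from workcell import bot
from scipy.spatial.transform import Rotation as Ro
def cam(n):
    s=bot.observe(); f=bot.grab_frame(n)
    if n=="wrist":
        T=np.eye(4);T[:3,:3]=Ro.from_euler('xyz',s["tool_rot"]).as_matrix();T[:3,3]=s["position"]
        W=np.linalg.inv(T@f["T_tool_cam"]);f["R"],f["t"]=W[:3,:3],W[:3,3]
    return f
def proj(f,X):
    p=f["mtx"]@(f["R"]@np.array(X,float)+f["t"]);return p[:2]/p[2]
def ray(f,px,z):
    d=f["R"].T@np.linalg.inv(f["mtx"])@[px[0],px[1],1];c=-f["R"].T@f["t"];return c+d*(z-c[2])/d[2]
def totool(d):
    s=bot.observe();return Ro.from_euler('xyz',s["tool_rot"]).as_matrix().T@np.array(d)*100
E
python3 - <<'E'
from h import *
import pickle
F={n:cam(n) for n in("scene","top")}
pickle.dump(F,open("f0.pkl","wb"))
for n in F:
    cv2.imwrite(f"pics/{n}0.png",F[n]["frame"]);print(n,-F[n]["R"].T@F[n]["t"])
s=bot.observe();print(s)
print(Ro.from_euler('xyz',s["tool_rot"]).as_matrix().round(2))
E
```

```text
scene [-0.08106814 -0.47768551  0.56782972]
top [0.46866457 0.06051134 1.20080436]
{'clock': 0.1, 'qpos': array([-1.29121417,  0.5219173 , -0.03630687,  1.59992335,  0.02121274,
        1.0210994 , -0.11279286]), 'qd': array([ 9.21174466e-05, -7.82908287e-04, -1.38647473e-03, -4.55472157e-04,
       -1.17305901e-03, -4.16634921e-04, -3.65774680e-04]), 'joint_efforts': array([ 3.71495247e-03, -9.28481269e+01,  1.98411986e+00, -3.70537055e+01,
        1.82638684e-02,  5.28297693e-03, -3.10875976e-05]), 'position': array([0.2141308 , 0.58687048, 0.23081654]), 'tool_rot': array([-3.14063444e+00,  8.75544249e-05,  2.79179504e+00]), 'force': array([0.48076135, 0.49890239, 0.15313557]), 'moment': array([-0.04881867, -0.04240825,  0.00057145]), 'finger_force': 0.0, 'grip_width': 0.08503269931490937}
[[-0.94  0.34 -0.  ]
 [ 0.34  0.94 -0.  ]
 [-0.   -0.   -1.  ]]
```

View pics/scene0.png

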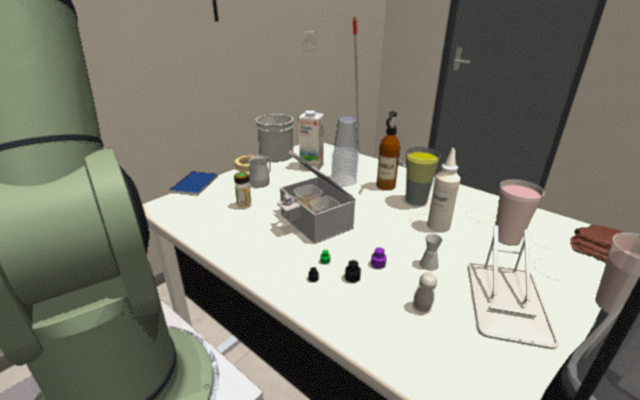

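View pics/top0.png

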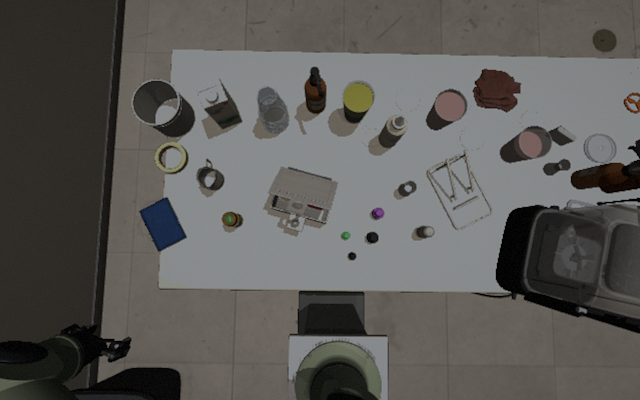

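The scene view shows four cap-like things: small black (313,274), larger black (353,270), green (325,257) and purple (379,258). In the top view they are at (352,256), (372,238), (346,236) and (377,213). I choose the larger black one. The bin is at about (300,200) in the top view, with its lid partly open. Next is a close crop montage and a measurement.

Run:
```python
from h import *
import pickle
F=pickle.load(open("f0.pkl","rb"))
t=F["top"]["frame"];s=F["scene"]["frame"]
a=cv2.resize(t[155:245,250:350],(400,360),interpolation=cv2.INTER_CUBIC)
b=cv2.resize(s[140:245,265:370],(400,400),interpolation=cv2.INTER_CUBIC)[:360]
c=cv2.resize(s[240:300,300:400],(400,240),interpolation=cv2.INTER_CUBIC)
d=cv2.resize(t[205:265,335:435],(400,240),interpolation=cv2.INTER_CUBIC)
cv2.imwrite("pics/m1.png",np.vstack([np.hstack([a,b]),np.hstack([c,d])]))
print("base px",proj(F["top"],[0.4,0,0]),proj(F["top"],[0.4,0.1,0]))
for n,r in(("top",(335,225,400,270)),("scene",(300,255,370,290))):
    f=F[n];x0,y0,x1,y1=r
    g=f["frame"][y0:y1,x0:x1].max(2)<50
    k,l,st,ce=cv2.connectedComponentsWithStats(g.astype(np.uint8))
    for i in range(1,k):
        if st[i,4]>15:
            p=ce[i]+[x0,y0];print(n,st[i],p.round(1),[ray(f,p,z)[:2].round(3) for z in(0,.023,.046)])
```

```text
base px [339.15172281 257.32846851] [308.65616285 256.94641793]
top [32  7 11 11 97] [371.9 237.2] [array([ 0.467, -0.108]), array([ 0.467, -0.104]), array([ 0.467, -0.101])]
top [14 28  7  7 38] [351.8 255.8] [array([ 0.405, -0.041]), array([ 0.407, -0.04 ]), array([ 0.408, -0.038])]
scene [ 45   6  15  21 226] [352.1 272. ] [array([ 0.484, -0.094]), array([ 0.461, -0.11 ]), array([ 0.438, -0.125])]
scene [ 9 13  9 13 85] [312.8 275. ] [array([ 0.416, -0.031]), array([ 0.396, -0.05 ]), array([ 0.376, -0.068])]
```

View pics/m1.png

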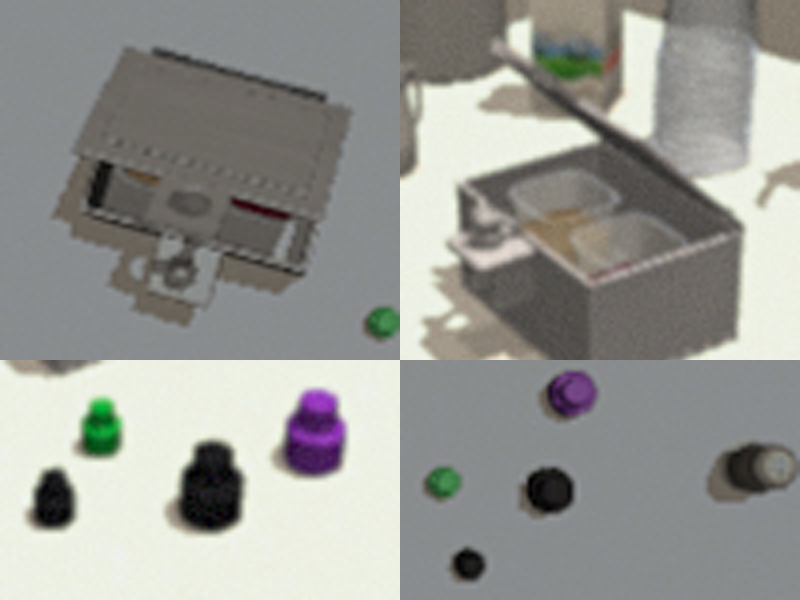

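The crop confirms the black cap at top (372,237), with the small black one at (352,256), green at (346,236) and purple at (377,213). The bin's front rim runs from about (272,208) to (326,223) in the top view. The stud is near (294.5,222) and the lid is open with its tongue at (297,206).

Run:
```python
from h import *
import pickle
F=pickle.load(open("f0.pkl","rb"));T=F["top"];S=F["scene"]
A=ray(T,(272,208),.09);B=ray(T,(325.7,223),.09)
print("top front L,R",A,B,np.linalg.norm(A-B)); print("stud top",ray(T,(294.5,221.5),.117))
C=ray(S,(315.4,214),.09);D=ray(S,(280.7,188.6),.09);E=ray(S,(354.2,200.4),.09)
print("scene R,L,hingeR",C,D,E,np.linalg.norm(C-D),np.linalg.norm(C-E)); print("stud",ray(S,(287.3,192.5),.117))
H1=ray(T,(250+155/4,155+50/4),.0925);H2=ray(T,(250+327/4,155+98/4),.0925);print("hinge",H1,H2,np.linalg.norm(H1-H2))
for P,Q in((B,A),(C,D)):
    y=(Q-P)[:2];print("yaw",np.degrees(np.arctan2(-y[0],y[1])))
# lid front edge: corners top px
for th in(.6,.7,.8,.9):
    r=.134;z=.0925+r*np.sin(th);L=ray(T,(250+75/4,155+155/4),z);R=ray(T,(250+325/4,155+218/4),z)
    print(th,L,R,r*np.cos(th),np.linalg.norm(L-R))
```

```text
top front L,R [0.5522962  0.21214176 0.09      ] [0.5085943  0.04673897 0.09      ] 0.17107875313021498
stud top [0.51081992 0.14027902 0.117     ]
scene R,L,hingeR [0.51247561 0.04517084 0.09      ] [0.55156613 0.2089549  0.09      ] [0.63256091 0.01389615 0.09      ] 0.16838433782532156 0.12409103957249734
stud [0.51172821 0.14144393 0.117     ]
hinge [0.67865623 0.16356158 0.0925    ] [0.64311856 0.0298395  0.0925    ] 0.138363731434692
yaw -14.800194622654361
yaw -13.423717784298242
0.6 [0.58718676 0.21191884 0.16816209] [0.54452437 0.0323576  0.16816209] 0.1105949723978969 0.18455979394928063
0.7 [0.5859629  0.2103554  0.17882517] [0.54374104 0.03264832 0.17882517] 0.10248885309612146 0.1826540269117307
0.8 [0.58483803 0.20891843 0.18862572] [0.54302108 0.03291552 0.18862572] 0.09335869905252017 0.18090241667850734
0.9 [0.58382341 0.20762229 0.19746581] [0.54237167 0.03315653 0.19746581] 0.08329573574826904 0.17932246476005542
```

servo_tool(
  plan=[
    [0, -5, -2.7, -3, 0, 0, 0],
    [0, -10, -5.4, -3, 0, 0, 0],
    [0, -15, -8, -3, 0, 0, 0],
    [0, -20, -11, -3, 0, 0, 0],
    [0, -25, -13.5, -3, 0, 0, 0],
    [0, -30, -16, -3, 0, 0, -2],
    [0, -35, -19, -3, 0, 0, -4],
    [0, -39, -21, -3, 0, 0, -6],
    [0, -39, -21, -3, 0, 0, -6],
    [0, -39, -21, -3, 0, 0, -6],
  ],
  force=60,
)

```text
clock: 1.1
position: [0.5125, 0.2499, 0.2611]
tool_rot: [-3.139, 0.002, 2.888]
force: [-0.9, 0.8, 0.5]
grip_width: -0.0004
finger_force: 0.0
```

Run:
```python
from h import *
import pickle
f=cam("wrist");pickle.dump(f,open("w1.pkl","wb"));cv2.imwrite("pics/w1.png",f["frame"])
print(bot.observe()["position"],bot.observe()["tool_rot"],-f["R"].T@f["t"])
for X in([.507,.135,.117],[.5865,.176,.18],[.657,.097,.095],[.466,-.105,.046]):print(proj(f,X))
```

```text
[0.51034814 0.25306851 0.26095395] [-3.14046672e+00  2.86473274e-04  2.89112466e+00] [0.43092374 0.27091049 0.40288848]
[217.0449109  209.13756904]
[264.78999453 298.22163456]
[236.94975467 311.58566369]
[ 57.8580446  204.56577512]
```

View pics/w1.png

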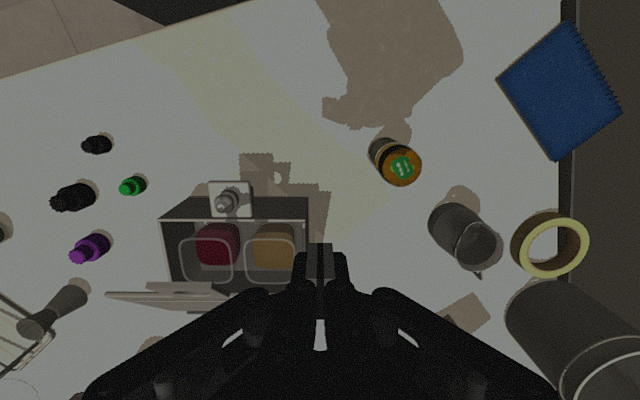

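Run:
```python
from h import *
import pickle
f=pickle.load(open("w1.pkl","rb"))
for p in((209,181),(250,181),(252,218),(211,218)):print("br",ray(f,p,.087)[:2].round(4))
L=ray(f,(309,220),.09);R=ray(f,(158,219),.09);print("rim",L,R,np.linalg.norm(L-R),np.degrees(np.arctan2(-(L-R)[0],(L-R)[1])))
print("stud",ray(f,(223,203),.117))
```

```text
br [0.4799 0.1244]
br [0.4918 0.1705]
br [0.5364 0.1577]
br [0.5239 0.1094]
rim [0.5549491  0.22448537 0.09      ] [0.50834613 0.0485431  0.09      ] 0.18200967214438193 -14.835615688803273
stud [0.50196338 0.1438078  0.117     ]
```

The wrist view shows the stud near (224,203), the bracket corners and the front rim from (158,219) to (309,219). The rim measures 182 mm, as it should. That puts the bin at (0.594,0.119) with yaw -14.8°, and the stud at (0.507,0.142). Next I push the lid along its arc.

servo_tool(
  plan=[
    [0, -4, -2, 0, 0, 0, 0],
    [0, -8, -4, 0, 0, 0, 0],
    [0, -10.5, -4.9, 1, 0, 0, 0],
    [0, -10.5, -4.9, 4, 0, 0, 0],
    [0, -10.5, -4.9, 6, 0, 0, 0],
    [0, -10.5, -4.9, 7, 0, 0, 0],
    [0, -10.5, -4.9, 8, 0, 0, 0],
    [0, -10, -4.9, 9, 0, 0, 0],
    [0, -9.4, -4.9, 10, 0, 0, 0],
    [0, -8.8, -4.9, 11, 0, 0, 0],
  ],
)

```text
clock: 2.15
position: [0.5816, 0.1878, 0.151]
tool_rot: [3.141, 0.001, 2.897]
force: [1.0, 1.0, 1.9]
grip_width: 0.0001
finger_force: 1.0
```

servo_tool(
  plan=[
    [0, 0.4, 0, 1, 0, 0, 0],
    [0, 0.8, 0, 2, 0, 0, 0],
    [0, 1.0, 0, 3, 0, 0, 0],
    [0, 1.2, 0, 4, 0, 0, 0],
    [0, 1.3, 0, 4.8, 0, 0, 0],
    [0, 1.3, 0, 5.4, 0, 0, 0],
    [0, 1.3, 0, 5.7, 0, 0, 0],
    [0, 1.3, 0, 5.7, 0, 0, 0],
  ],
)

```text
clock: 2.95
position: [0.5693, 0.1904, 0.095]
tool_rot: [-3.142, -0.001, 2.896]
force: [-7.3, -0.8, 15.6]
grip_width: 0.0
finger_force: 7.8
```

servo_tool(
  plan=[
    [0, 0, 0, 0.3, 0, 0, 0],
    [0, 0, 0, 0.3, 0, 0, 0],
    [0, 0, 0, -4, 0, 0, 0],
    [0, 0, 0, -9, 0, 0, 0],
    [5, 0.5, -4, -11, 0, 0, 0],
    [5, 1, -9, -11, 0, 0, 0],
    [5, 1.5, -14, -11, 0, 0, 0],
    [5, 2, -19, -11, 0, 0, 0],
    [5, 2.5, -24, -11, 0, 0, 0],
    [5, 2.7, -28, -11, 0, 0, 0],
  ],
)

```text
clock: 3.95
position: [0.4741, -0.0773, 0.2045]
tool_rot: [-3.141, 0.0, 2.895]
force: [1.5, 0.4, -1.0]
grip_width: 0.0501
finger_force: 0.0
```

servo_tool(
  plan=[
    [5, 0, -2, 0, 0, 0, 0],
    [5, 0, -3, 0, 0, 0, 0],
    [5, 0, -3, 0, 0, 0, 0],
    [5, 0, -3, 0, 0, 0, 0],
  ],
)

```text
clock: 4.35
position: [0.4685, -0.1027, 0.2042]
tool_rot: [3.141, 0.0, 2.898]
force: [-0.2, 0.2, -0.0]
grip_width: 0.0497
finger_force: 0.0
```

Run:
```python
from h import *
import pickle
f=cam("wrist");pickle.dump(f,open("w2.pkl","wb"))
s=bot.observe();print(s["position"],s["tool_rot"],s["force"],s["grip_width"])
for X in([.466,-.105,.046],[.466,-.105,0],[.507,.142,.117]):print(proj(f,X))
t=cam("top");pickle.dump(t,open("t2.pkl","wb"))
b=cv2.resize(t["frame"][165:245,250:350],(500,400),interpolation=cv2.INTER_CUBIC)
c=np.zeros((400,300,3),np.uint8);q=cam("scene");pickle.dump(q,open("s2.pkl","wb"))
c=cv2.resize(q["frame"][165:245,270:330],(300,400),interpolation=cv2.INTER_CUBIC)
cv2.imwrite("pics/m2.png",np.hstack([b,c]));cv2.imwrite("pics/w2.png",f["frame"])
```

```text
[ 0.46855886 -0.10241824  0.20421196] [ 3.14126606e+00 -2.93319765e-05  2.89812968e+00] [-0.21566297  0.3661846   0.2210065 ] 0.049836845431222604
[317.6981383  183.46860678]
[317.971401   173.82819838]
[613.01402508 183.05389952]
```

View pics/m2.png

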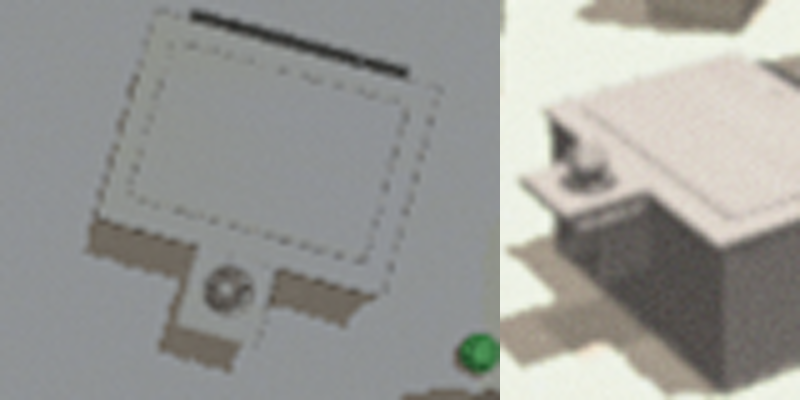

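View pics/w2.png

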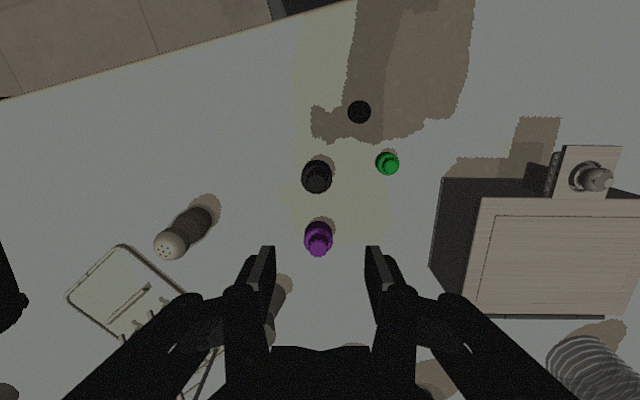

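The lid is shut level and the stud stands in the tongue's hole, at crop (228,290) and (585,165). In the wrist view the black cap is at (317,177), with purple at (319,239) and green at (388,163), so the cap is confirmed. Next I refine the cap position and cross-check the stud.

Run:
```python
from h import *
import pickle
f=pickle.load(open("w2.pkl","rb"));t=pickle.load(open("t2.pkl","rb"));q=pickle.load(open("s2.pkl","rb"))
g=(f["frame"].max(2)<60)[150:205,290:345].astype(np.uint8)
k,l,st,ce=cv2.connectedComponentsWithStats(g)
i=1+st[1:,4].argmax();x,y,w,h,a=st[i];p=ce[i]+[290,150];print(st[i],p)
C=ray(f,p,.022);print("cap wrist",C)
# width at body height
print("diam",np.linalg.norm(ray(f,(290+x,p[1]),.02)-ray(f,(290+x+w,p[1]),.02)))
print("proj base/top",proj(f,[*C[:2],0]),proj(f,[*C[:2],.046]))
print("stud tool-wrist",ray(f,(609,180),.117),"collar",ray(f,(587,177),.0965))
print("top",ray(t,(250+230/5,165+288/5),.1),"scene",ray(q,(270+85/5,165+175/5),.1))
P=np.array([.507,.142,.117]);print(proj(t,P),proj(q,P))
d=C-bot.observe()["position"];d[2]=0;print("tool shift cm",totool(d))
```

```text
[ 11  10  31  34 838] [316.27923628 176.34009547]
cap wrist [ 0.46344507 -0.10627532  0.022     ]
diam 0.03692068838644226
proj base/top [316.49382154 172.14058529] [316.01223577 181.56539062]
stud tool-wrist [0.5033975  0.13850731 0.117     ] collar [0.50601323 0.13861238 0.0965    ]
top [0.50821327 0.13691503 0.1       ] scene [0.50416392 0.13581961 0.1       ]
[293.89458714 222.77335731] [285.84378831 193.07482992]
tool shift cm [ 3.95595709e-01 -4.83171450e-01 -6.12375471e-05]
```

servo_tool(
  plan=[
    [5, 0.4, -0.5, 4, 0, 0, 0],
    [5, 0.4, -0.5, 8, 0, 0, 0],
    [5, 0.4, -0.5, 12, 0, 0, 0],
    [5, 0.4, -0.5, 15, 0, 0, 0],
    [5, 0.4, -0.5, 17, 0, 0, 0],
    [5, 0.4, -0.5, 17.4, 0, 0, 0],
    [5, 0.4, -0.5, 17.4, 0, 0, 0],
    [2, 0.4, -0.5, 17.4, 0, 0, 0],
    [2, 0.4, -0.5, 17.4, 0, 0, 0],
    [2, 0.4, -0.5, 17.4, 0, 0, 0],
  ],
  force=60,
)

```text
clock: 5.5
position: [0.4638, -0.1075, 0.0314]
tool_rot: [3.141, 0.002, 2.897]
force: [-0.1, 1.4, 9.5]
grip_width: 0.0209
finger_force: 46.0
```

servo_tool(
  plan=[
    [2, 0, 0, 0, 0, 0, 0],
    [2, 0, 0, 0, 0, 0, 0],
    [2, 0, 0, 0, 0, 0, 0],
    [2, 0, 0, 0, 0, 0, 0],
  ],
)

```text
clock: 5.9
position: [0.4638, -0.1076, 0.0314]
tool_rot: [3.141, 0.002, 2.897]
force: [0.2, 1.3, 9.5]
grip_width: 0.0209
finger_force: 46.0
```

servo_tool(
  plan=[
    [1, 0, 0, -2, 0, 0, 0],
    [1, 0, 0, -6, 0, 0, 0],
    [1, 0, 0, -10, 0, 0, 0],
    [1, 0, 0, -14, 0, 0, 0],
    [1, 0.5, 4, -15, 0, 0, 0],
    [1, 1, 9, -15, 0, 0, 0],
    [1, 1.5, 14, -15, 0, 0, 0],
    [1, 1.9, 19, -15, 0, 0, 0],
    [1, 1.9, 20, -15, 0, 0, 0],
    [1, 1.9, 20, -15, 0, 0, 0],
  ],
)

```text
clock: 6.9
position: [0.4932, 0.0931, 0.1807]
tool_rot: [3.141, 0.001, 2.9]
force: [0.1, -2.0, -0.3]
grip_width: 0.0203
finger_force: 58.8
```

```bash
sleep 0
python3 - <<'E'
from h import *
import pickle
f=cam("wrist");f=cam("wrist");pickle.dump(f,open("w3.pkl","wb"))
s=bot.observe();print(s["position"],s["tool_rot"],s["force"],s["grip_width"],s["finger_force"])
for X in([.506,.139,.117],[.506,.139,.0965],s["position"],s["position"]-[0,0,.031]):print(proj(f,X))
cv2.imwrite("pics/w3.png",cv2.resize(f["frame"][100:300,240:480],(720,600),interpolation=cv2.INTER_CUBIC))
E
```

```text
[0.492915   0.09013169 0.1806151 ] [-3.14127662e+00  3.35152962e-04  2.89597387e+00] [-0.25672335 -0.1896443  -0.86405191] 0.02031358623107977 58.80754351615906
[383.14170689 218.75751233]
[378.06489955 209.60666848]
[318.76874895 259.7063274 ]
[318.9598909 235.9025845]
```

View pics/w3.png

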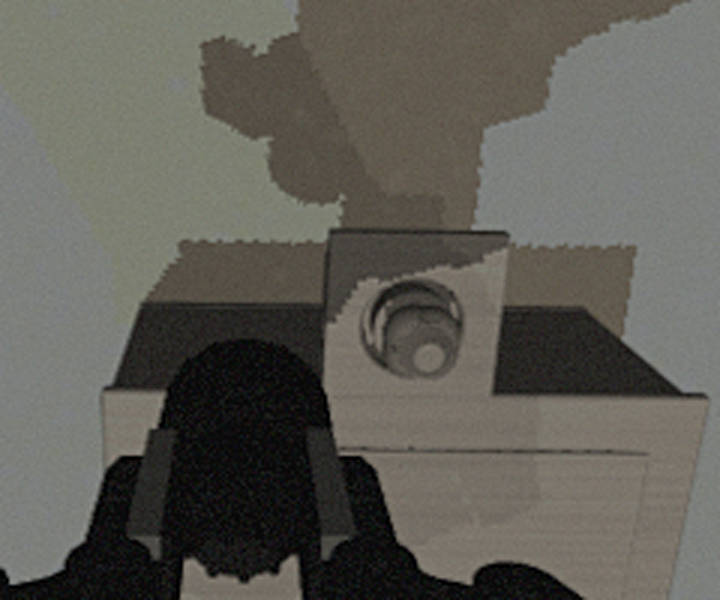

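The wrist crop shows the stud tip at full-frame (383,219), where (0.506,0.139) predicts (383.1,218.8). The held cap's front arc peaks at about (323,213). Next I check how the cap is centred in the hand.

Run:
```python
from h import *
import pickle
f=pickle.load(open("w3.pkl","rb"));P=bot.observe()["position"]
print("stud",ray(f,(383.3,219.3),.1175),"hole",ray(f,(377.3,210),.0955))
m=f["frame"].max(2)<38
for r in range(212,246,3):
    c=np.where(m[r,285:360])[0]+285;print(r,c.min() if len(c) else None,c.max() if len(c) else None)
a=np.linspace(0,2*np.pi,72)
hull=np.array([proj(f,P+[.019*np.cos(t),.019*np.sin(t),z]) for t in a for z in(-.0314,-.0034)],np.float32)
M=np.zeros(m.shape,np.uint8);cv2.fillConvexPoly(M,cv2.convexHull(hull).astype(np.int32),1)
for r in range(209,246,3):
    c=np.where(M[r])[0];print("pred",r,c.min() if len(c) else None,c.max() if len(c) else None)
```

```text
stud [0.50625629 0.13897434 0.1175    ] hole [0.50661731 0.1384186  0.0955    ]
212 286 346
215 291 347
218 287 345
221 286 345
224 288 346
227 288 346
230 296 347
233 295 348
236 295 348
239 294 349
242 293 349
245 290 350
pred 209 315 324
pred 212 305 332
pred 215 300 337
pred 218 297 340
pred 221 295 343
pred 224 292 344
pred 227 292 346
pred 230 291 346
pred 233 290 346
pred 236 289 347
pred 239 289 348
pred 242 288 348
pred 245 287 349
```

servo_tool(
  plan=[
    [1, 0, 2.5, 0, 0, 0, 0],
    [1, 0, 4.9, 0, 0, 0, 0],
    [1, 0, 4.9, 0, 0, 0, 0],
    [1, 0, 4.9, 0, 0, 0, 0],
    [1, 0, 4.9, 1.5, 0, 0, 0],
    [1, 0, 4.9, 2.5, 0, 0, 0],
    [1, 0, 4.9, 3, 0, 0, 0],
    [1, 0, 4.9, 3.3, 0, 0, 0],
    [1, 0, 4.9, 3.6, 0, 0, 0],
    [1, 0, 4.9, 3.6, 0, 0, 0],
  ],
  force=90,
)

```text
clock: 8.0
position: [0.5049, 0.1384, 0.1442]
tool_rot: [-3.141, -0.0, 2.896]
force: [-1.0, -1.2, 0.3]
grip_width: 0.0191
finger_force: 88.1
```

servo_tool(
  plan=[
    [1, 0, 0, 0.2, 0, 0, 0],
    [1, 0, 0, 0.4, 0, 0, 0],
    [1, 0, 0, 0.5, 0, 0, 0],
    [1, 0, 0, 0.5, 0, 0, 0],
  ],
)

```text
clock: 8.4
position: [0.505, 0.1384, 0.1394]
tool_rot: [-3.142, 0.0, 2.896]
force: [-0.8, -0.8, 2.5]
grip_width: 0.0194
finger_force: 89.0
```

servo_tool(
  plan=[
    [1, 0, 0, 0.2, 0, 0, 0],
    [1, 0, 0, 0.3, 0, 0, 0],
    [1, 0, 0, 0.3, 0, 0, 0],
  ],
)

```text
clock: 8.7
position: [0.5049, 0.1385, 0.1362]
tool_rot: [-3.141, -0.0, 2.896]
force: [-0.5, -1.6, 0.0]
grip_width: 0.0195
finger_force: 88.8
```

servo_tool(
  plan=[
    [1, 0, 0, 0.2, 0, 0, 0],
    [1, 0, 0, 0.4, 0, 0, 0],
    [1, 0, 0, 0.5, 0, 0, 0],
    [1, 0, 0, 0.5, 0, 0, 0],
  ],
)

```text
clock: 9.1
position: [0.5046, 0.1386, 0.1308]
tool_rot: [-3.141, -0.001, 2.897]
force: [1.3, 0.5, -9.2]
grip_width: 0.0193
finger_force: 88.2
```

Clicked: the force has turned to a downward pull. I keep pressing until it bottoms.

servo_tool(
  plan=[
    [1, 0, 0, 0.2, 0, 0, 0],
    [1, 0, 0, 0.3, 0, 0, 0],
    [1, 0, 0, 0.4, 0, 0, 0],
    [1, 0, 0, 0.4, 0, 0, 0],
  ],
)

```text
clock: 9.5
position: [0.5054, 0.1386, 0.1278]
tool_rot: [3.141, 0.001, 2.896]
force: [-1.7, -0.1, 8.9]
grip_width: 0.019
finger_force: 90.4
```

servo_tool(
  plan=[
    [1, 0, 0, 0.1, 0, 0, 0],
    [1, 0, 0, 0.2, 0, 0, 0],
    [1, 0, 0, 0.2, 0, 0, 0],
    [1, 0, 0, 0.2, 0, 0, 0],
  ],
)

```text
clock: 9.9
position: [0.5062, 0.1388, 0.1274]
tool_rot: [3.14, 0.003, 2.896]
force: [-7.6, -2.0, 39.0]
grip_width: 0.0193
finger_force: 93.6
```

Run:
```python
from h import *
q=cam("scene");t=cam("top")
cv2.imwrite("pics/end.png",np.hstack([cv2.resize(q["frame"][140:320,240:460],(440,360)),cv2.resize(t["frame"][150:270,210:330],(360,360))]))
s=bot.observe();print(s["position"],s["force"],s["grip_width"])
```

```text
[0.50614994 0.1388146  0.12736786] [-7.46057129 -3.11789903 38.36322107] 0.019428438117410442
```

View pics/end.png

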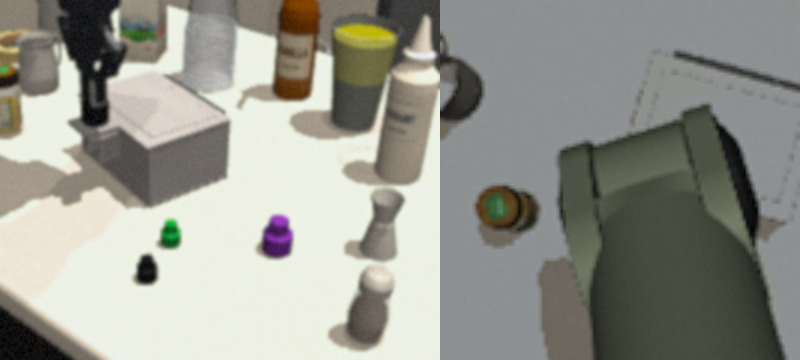

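The cap is seated on the stud at crop (95,105) and all the bystanders are standing. The push is 38 N, so I ease it slightly before handing in.

servo_tool(
  plan=[
    [1, 0, 0, -0.1, 0, 0, 0],
    [1, 0, 0, -0.1, 0, 0, 0],
    [1, 0, 0, -0.1, 0, 0, 0],
  ],
)

```text
clock: 10.3
position: [0.5058, 0.1388, 0.1276]
tool_rot: [3.14, 0.002, 2.896]
force: [-4.3, -1.5, 22.9]
grip_width: 0.0194
finger_force: 91.0
```

```bash
python3 -c "
from workcell import bot
print(bot.job_done())"
```

```text
the job is handed in; nothing more can be done
None
```

The job is handed in: the lid is fully shut, the larger black cap clicked and seated on the stud's collar, and the arm is still holding it down with about 23 N; nothing else on the worktop was moved.

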